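# Square up a donated silver bar on the tester and hold the probe on its stamp

## Robot

A 6-joint arm with a two-finger parallel gripper is mounted at the origin on the work surface. World frame = base frame: x ahead of the robot, y to its left, z up, the work surface at z = 0. Lengths are in m, angles in rad, forces in N, time in s.
With the tool pointing down it reaches from about 0.3 to 0.775 m from the base axis. Payload 14.6 kg.
Tool frame: the origin (TCP) lies between the finger pads; the fingertips stand ctrl.tip_extent ahead of it and the grasp point (between the pads) lies 3 mm ahead of it (ctrl.tip_extent is the distance from the TCP to the fingertips, in m); z points along the fingers, y is the line along which they close (so a half turn about z gives the same grasp; the last joint's range is limited). The gripper opens to 94 mm and grips with 3 to 60 N. Pads are 16 mm wide; open, the fingers measure 119 mm over their backs; the gripper's body (75 mm by 177 mm) begins 78 mm behind the grasp point.
Start: joints at [-1.294, 0.3, 1.521, -0, 1.321, -0.067], TCP at [0.185, -0.518, 0.227] pointing down, gripper open.
Joint ranges: [-3.03, 3.03], [-0.79, 2.21], [0.23, 2.52], [-1.04, 4.18], [0, 3.07], [-2.55, 2.55]. Speed limits (rad/s): [2.22, 2.22, 2.57, 3.14, 3.14, 3.14].

## Interface

Orientations are given as [roll, pitch, yaw] about the fixed x, y, z axes, in that order (R = Rz(yaw) Ry(pitch) Rx(roll)).
In Python, from station import ctrl gives the robot as it stands.
- The arm moves only by the shell command python3 shift.py 'ROWS' [OPENING] [FORCE]. ROWS is a JSON list of rows, 1 to 10 of them, each written [[dx, dy, dz], [rx, ry, rz]]: dx, dy, dz in units of 100 mm, then a rotation vector rx, ry, rz in units of 0.1 rad; each row shifts and turns the commanded pose from where the row before left it, along the tool's axes as they then stand; what a row does not reach is not made up. A row lasts 1/10 s, in which the tool goes at most 0.05 m and 0.15 rad, less where a joint would pass 70% of its speed; a pose out of reach is approached as far as the arm can. OPENING is the finger opening in m, set as the command begins (- or left out keeps the last). The fingers move at their own pace and stop on an object; FORCE is the grip in N (left out, the last holds). Time passes only in rows, so rows that do not move let the fingers close. It prints the time, the measured TCP pose, the force, the opening and the grip force at its end. Input that does not fit is refused with a message, and nothing moves.
- ctrl.get_obs(): the state, without advancing time (a new reading comes with each control period).
- ctrl.camera(name): name is "scene" or "top" or "wrist"; returns a dict with "pixels" (384x512x3 uint8, blue, green, red), "fx", "fy", "cx", "cy" (pixels), "k1" (the pictures are not rectified: a ray, as slopes to the right and down, at radius r is drawn at 1 + k1 r^2 times it, then the intrinsics apply), "extrinsics" (4x4, takes a point from camera to world coordinates). Camera axes: x right, y up, looking along -z (the intrinsics and any distortion apply to the point x, -y, -z); pixel columns grow to the right and rows downward; lengths in m; the calibration is good to about 2 mm. A picture is of the moment at which its call begins. There is no depth.
- ctrl.hand_in(): hands the job in; it is judged then, once.
The state is a dict: "time_s": time; "qpos": joint angles; "joint_vel": joint speeds; "tau": joint torques, N m; "ee_pos": TCP position; "eef_rot": TCP orientation; "force": force on the tool from outside, world axes, zero at the start; "moment": the same for the moment, N m; "grip_width": finger opening in m; "grip_force": force on a finger pad.
Only numpy, scipy, OpenCV 4.12 (cv2) and the standard library are available. Lean on these libraries where they do the work, as an engineer would, in place of code of your own. Each camera call takes 0.05 s, during which the arm holds its last target. There are 200 camera calls.

## Task

First slide the silver bar on the tester's stage square and flush into the corner of the two stops: its long side against the far stop, its end against the left-hand stop. Then take the probe out of its stand and hold it upright on the bar, its sprung nose inside the round stamp and pressed lightly, about half-way in. Finish while still holding it there for the reading, do not let go or put it down; the bar must stay flush, and the other things on the table stay where they are.

Things in the scene. Friction and masses are not known exactly. Their poses are not given: they have to be found in the camera images.
- tester: Fixed bar tester. Grey stage plate 160 (x) by 220 (y) mm, top 18 mm above the table; aluminium stops 8 mm thick, 10 mm above the stage, along its far (+x) and left (+y) edges, other edges open; beyond the far stop a console 85 mm deep, up to 70 mm high. Origin under the plate's middle at table level, x to the far stop (inner face at +72 mm), y to the left stop (inner face at +102 mm), z up.
- stage_corner (a point): Inside corner of the two stops, where their inner faces meet the top of the stage (72, 102, 18 mm in the tester's frame); axes as the tester's. With the bar home, the bar's origin is 21 mm (x) and 40 mm (y) short of it, at 51, 62, 18 mm in the tester's frame.
- bar: The larger silver bar, loose on the stage: 42 (its x) by 80 (its y) by 14 mm high, about 500 g. Origin at the centre of its underside; it starts with its y axis within 0.3 rad of the tester's y axis, 33 to 63 mm short of home in x and 34 to 74 mm in y.
- bar_stamp (a point): Centre of the round stamp, a dark ring 20 mm across on the bar's top face, 20 mm from the bar's middle towards its right-hand (-y) end. At the other end is a square stamp, not to be used.
- stand: Black probe stand, a block 75 by 75 by 55 mm high, fixed to the table, left or right of the tester; origin under its centre, z up. A round hole 21.5 mm wide and 48 mm deep in the middle of its top holds the probe upright.
- probe: Cordless probe, 135 g, upright in the stand at first. Square grey handle, flats 26 mm apart, z = 30 to 102 mm; below it a round barrel, 20 mm in diameter, z = 0 to 30 mm; then a brass nose, 10 mm in diameter, out to z = -12 mm. Origin: centre of the barrel's lower end, z up the probe, x and y square to the flats. The handle's foot rests on the stand; lift straight up 45 mm or more to clear.
- probe_grip (a point): Point on the probe's axis at z = 68 mm, a good height to grip, 80 mm above the tip of the nose when it is out. Axes as the probe's.
- probe_tip (a point): Centre of the flat end face of the probe's nose, which moves with the nose.
- nose (a joint): How far the nose is pushed into the probe (m): 0 fully out, 0.010 fully in. Spring: it begins to yield at 1.0 N and takes 0.5 N more for each mm, about 3.5 N half-way, 6 N fully in.
- cup_a: Clear plastic cup with coins, 92 mm across the rim, 62 mm high, on the other side of the tester from the stand; origin under its centre. Leave alone.
- cup_b: Second clear cup with coins, same size, at the far left. Leave alone.
- small_bar: Small silver bar 24 by 50 by 9 mm on the table in front of the tester; origin under its centre. Leave alone.
- coin_roll: Paper-wrapped coin roll, 25 mm in diameter, 64 mm long, lying in front of the tester; origin under its middle. Leave alone.
- phone: Black phone 150 by 72 by 9 mm, left side. Leave alone.
- carton: Juice carton 48 by 64 by 115 mm high, far right. Leave alone.
- calculator: Desk calculator 145 by 85 by 18 mm, right side. Leave alone.

How it is judged:
On the way, in this order (a step that is already met when the one before it is completed fails the run):
1. the bar lies square and flush in the corner of the stops (x of bar in the frame of tester between 0.048 and 0.054 m and y of bar in the frame of tester between 0.059 and 0.065 m and z of bar in the frame of tester below 0.021 m and angle between the y axis of bar and the y axis of tester, either way round below 0.035 rad), for 0.2 s.
2. then the probe is lifted clear out of its stand (height (world z) of probe above 0.06 m and contact force between probe and stand below 0.1 N and contact force between the fingers and probe above 1 N), for 0.1 s.
At the end, for the whole second after the job is handed in: Bar within 3 mm of both stops and 2 degrees of square; probe gripped, upright within 5 degrees, nose tip within 6 mm of the stamp's centre, nose 2 to 8 mm in, 1 to 6 N on the bar; the hand touches only the probe, nothing else carries it, all still (all of step 1 and angle between bar's own z axis and vertical below 0.05 rad and distance between probe_tip and bar_stamp below 0.006 m and angle between probe's own z axis and vertical below 0.09 rad and height (world z) of probe above 0.034 m and value of joint nose between 0.002 and 0.008 m and contact force between probe and bar between 1 and 6 N and contact force between the fingers and probe above 2 N and contact force between each of the arm, the fingers and bar below 0.3 N and contact force between probe and tester below 0.1 N and contact force between probe and stand below 0.1 N and linear speed of each of probe, bar below 0.02 m/s); the arm keeps its last pose, push and grip.
It fails at once if the probe is pressed hard on the bar (over 12 N) (contact force between probe and bar above 12 N).
It fails at once if another thing on the table is shoved by more than 30 mm (distance of any of cup_a, cup_b, small_bar, coin_roll, phone, carton, calculator from where it was at the start of the episode above 0.03 m).
It also fails if it takes over 67 s, if anything falls off the work surface, if the arm or the gripper's body presses on something with over 40 N, if the wrist force passes 120 N, or if a joint passes its speed limit or range.

## Working session

There is one attempt and no reset: what is moved stays moved. The work goes in short steps, Python scripts to look and compute and a shell command to move; the robot and the scene stay as the last step left them, time stands still between calls to the robot, and variables do not carry over. Pictures are saved under pics/ and viewed, at most 10 in all, crops included, and the job is handed in when it is done.

```bash
ls; mkdir -p pics; python3 - <<'E'
from station import ctrl
import cv2,numpy as np
print(ctrl.get_obs(),ctrl.tip_extent)
for n in("scene","top","wrist"):
    c=ctrl.camera(n); cv2.imwrite(f"pics/{n}0.png",c["pixels"]); print(n,c["fx"],c["fy"],c["cx"],c["cy"],c["k1"]); print(np.round(c["extrinsics"],4).tolist())
a=cv2.imread("pics/top0.png");b=cv2.imread("pics/scene0.png")
E
```

```text
pics
shift.py
station.py
{'time_s': 0.0, 'qpos': array([-1.29360902e+00,  3.00419052e-01,  1.52158150e+00, -5.13214488e-06,
        1.32067951e+00, -6.66048677e-02]), 'joint_vel': array([-0.00093598, -0.00271895, -0.00072561,  0.00072031, -0.00017874,
        0.00350466]), 'tau': array([-8.24184899e-04, -5.31809700e+01, -3.52742529e+01,  7.08520389e-02,
        2.44246615e-02, -1.02169881e-04]), 'ee_pos': array([ 0.18531247, -0.51759332,  0.22691468]), 'eef_rot': array([-3.14050732e+00, -6.74131733e-05,  3.43793409e-01]), 'force': array([ 0.20485893, -0.4105512 , -0.18048258]), 'moment': array([ 0.0358612 , -0.0321023 ,  0.02697631]), 'grip_force': 0.0, 'grip_width': 0.09396709259938366} 0.022
scene 352.51006316978965 352.51006316978965 251.38370879444605 192.98208793467506 -0.07358169608148246
[[-0.6213, -0.4373, 0.6502, 1.22], [0.7834, -0.3282, 0.5278, 0.5463], [-0.0174, 0.8373, 0.5465, 0.662], [0.0, 0.0, 0.0, 1.0]]
top 424.01353046020364 424.01353046020364 258.9408066048052 193.05064190848535 -0.062398874784646195
[[0.0213, 0.9972, -0.072, 0.4485], [-0.9993, 0.0234, 0.0277, 0.0139], [0.0293, 0.0713, 0.997, 1.2118], [0.0, 0.0, 0.0, 1.0]]
wrist 300.8270859614291 300.8270859614291 252.8941550099329 190.18912769871687 -0.04982584976443408
[[0.337, 0.9166, 0.215, 0.2484], [-0.9415, 0.3281, 0.0767, -0.4967], [-0.0003, -0.2282, 0.9736, 0.3838], [0.0, 0.0, 0.0, 1.0]]
```

View pics/top0.png

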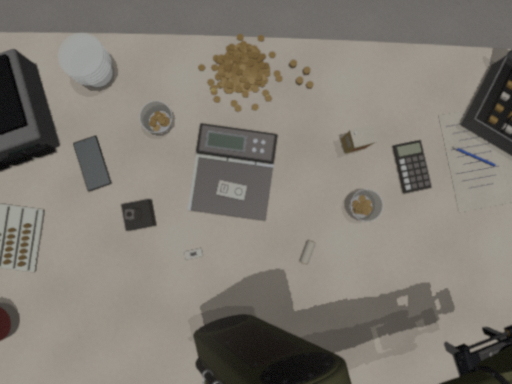

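View pics/scene0.png

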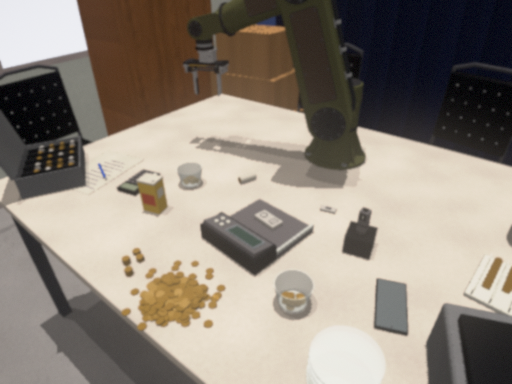

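The top view shows the tester around (235,170), with the bar at (231,189) and its round stamp on the right at (238,191). The stand is at (139,214), left of the tester, and the small bar and coin roll are at (193,253) and (307,251). The scene view confirms this, with the probe standing upright at about (363,220).

```bash
cat > h.py <<'E'
from station import ctrl
import cv2, numpy as np
from scipy.spatial.transform import Rotation as R
def shot(n,f=None):
    c=ctrl.camera(n)
    if f: cv2.imwrite(f"pics/{f}.png",c["pixels"]); np.savez(f"pics/{f}.npz",**c)
    return c
def load(f): return dict(np.load(f"pics/{f}.npz"))
def KD(c): return np.array([[c["fx"],0,c["cx"]],[0,c["fy"],c["cy"]],[0,0,1.]]),np.array([c["k1"],0,0,0,0.],float)
def rays(c,px):
    K,D=KD(c); u=cv2.undistortPoints(np.array(px,float).reshape(-1,1,2),K,D).reshape(-1,2)
    E=np.array(c["extrinsics"]); d=np.c_[u[:,0],-u[:,1],-np.ones(len(u))]@E[:3,:3].T
    return E[:3,3],d
def plane(c,px,z):
    o,d=rays(c,px); return o+d*((z-o[2])/d[:,2:3])
def proj(c,P):
    E=np.array(c["extrinsics"]); q=(np.atleast_2d(P)-E[:3,3])@E[:3,:3]; K,D=KD(c)
    return cv2.projectPoints(q*[1,-1,-1],np.zeros(3),np.zeros(3),K,D)[0].reshape(-1,2)
def tri(c1,p1,c2,p2):
    "nearest point of two rays, and the gap"
    (a,u),(b,v)=rays(c1,[p1]),rays(c2,[p2]); u,v=u[0],v[0]
    s=np.linalg.lstsq(np.c_[u,-v],b-a,rcond=None)[0]; A,B=a+u*s[0],b+v*s[1]
    return (A+B)/2,np.linalg.norm(A-B)
def delta(pos,yaw=None):
    "tool-axes shift (and turn about tool z) to a world TCP target"
    o=ctrl.get_obs(); r=R.from_euler("xyz",o["eef_rot"])
    print("t",o["time_s"],"ee",o["ee_pos"].round(4),o["eef_rot"].round(4),"tool shift",r.inv().apply(np.array(pos)-o["ee_pos"]).round(4),
      "" if yaw is None else (r.inv()*R.from_euler("xyz",[np.pi,0,yaw])).as_rotvec().round(4))
E
python3 - <<'E'
from h import *
c=shot("top","t1")
print(plane(c,[(231,189),(238,191),(276,165),(190,208),(268,220),(199,156)],.03).round(3))
print(plane(c,[(139,214),(129,214)],.055).round(3), plane(c,[(129,214)],.127).round(3))
p=plane(c,[(231,189)],.03)[0]
E=np.array(ctrl.camera("wrist")["extrinsics"]);o=ctrl.get_obs();r=R.from_euler("xyz",o["eef_rot"])
print(r.inv().apply(E[:3,3]-o["ee_pos"]),(r.inv().as_matrix()@E[:3,:3]).round(3))
delta([.36,.08,.33],0.);delta([.36,.08,.33],-1.57)
E
```

```text
[[ 0.543  0.059  0.03 ]
 [ 0.538  0.04   0.03 ]
 [ 0.614 -0.065  0.03 ]
 [ 0.488  0.172  0.03 ]
 [ 0.459 -0.046  0.03 ]
 [ 0.634  0.151  0.03 ]]
[[0.467 0.307 0.055]
 [0.467 0.334 0.055]] [[0.466 0.314 0.127]]
[ 0.06641241  0.00140751 -0.15672312] [[-0.     0.974  0.228]
 [ 1.     0.    -0.001]
 [-0.001  0.228 -0.974]]
t 0.25 ee [ 0.1854 -0.5177  0.2272] [-3.1411 -0.      0.3438] tool shift [ 0.3659 -0.5039 -0.1025] [-5.000e-04  1.000e-04  3.438e-01]
t 0.25 ee [ 0.1854 -0.5177  0.2272] [-3.1411 -0.      0.3438] tool shift [ 0.3659 -0.5039 -0.1025] [-4.0000e-04  5.0000e-04  1.9138e+00]
```
Camera at +x of tool 66mm ahead, tilt: looking direction = -z cam = (-0.228,?...) in tool: col 3 = (0.228,-0.001,-0.974); view direction = (-0.228, 0, 0.974): toward back/ under the tool. At height .33+.157=.487 above: look at x offset 0.066-0.114... so image center is beneath TCP -0.048ish. Fine. FOV: 512/300 → ±0.42*1... ±40deg. Good: at .47 height width 0.8m. Rather go lower: z=0.22 TCP → cam .377, at bar z .03 range .35: width 0.58m. Good covers stand & bar. ~1.15mm/px. For precision OK; later closer.

The rows are not in the units I measure in: shifts go in units of 100 mm and turns go in units of 0.1 rad. I convert before sending: 0.034 m is 0.34, -0.032 m is -0.32.

```bash
python3 shift.py '[[[0.34,-0.32,0],[0,0,0]],[[0.34,-0.32,0],[0,0,0]],[[0.34,-0.32,0],[0,0,0]],[[0.34,-0.32,0],[0,0,0]],[[0.34,-0.32,0],[0,0,0]],[[0.34,-0.32,0],[0,0,0]],[[0.34,-0.32,0],[0,0,0]],[[0.34,-0.32,0],[0,0,0]]]' 0.04
python3 shift.py '[[[0.34,-0.32,0],[0,0,0]],[[0.34,-0.32,0],[0,0,0]],[[0.34,-0.32,0],[0,0,0]],[[0.34,-0.32,0],[0,0,0]],[[0.34,-0.32,0],[0,0,0]],[[0.34,-0.32,0],[0,0,0]],[[0.34,-0.32,0],[0,0,0]],[[0.34,-0.32,0],[0,0,0]]]'
python3 shift.py '[[[0,0,0],[0,0,1.18]],[[0,0,0],[0,0,1.18]],[[0,0,0],[0,0,1.18]],[[0,0,0],[0,0,1.18]],[[0,0,0],[0,0,0]],[[0,0,0],[0,0,0]]]'
python3 - <<'E'
from h import *
c=shot("wrist","w1"); d=cv2.resize(c["pixels"],(768,576)); cv2.imwrite("pics/w1b.png",cv2.convertScaleAbs(d,alpha=1.4)); delta([.5,.1,.2],-.13)
E
```

```text
time_s: 1.05
ee_pos: [0.3556, -0.1833, 0.2277]
eef_rot: [3.141, -0.0, 0.343]
force: [0.6, -1.7, 0.7]
grip_width: 0.0403
grip_force: 0.0
time_s: 1.85
ee_pos: [0.5255, 0.1496, 0.2274]
eef_rot: [3.142, -0.0, 0.344]
force: [0.3, -0.7, -0.1]
grip_width: 0.04
grip_force: 0.0
time_s: 2.45
ee_pos: [0.525, 0.1476, 0.2274]
eef_rot: [3.142, 0.0, -0.125]
force: [0.0, -0.3, 0.5]
grip_width: 0.0398
grip_force: 0.0
t 2.5 ee [0.525  0.1476 0.2274] [-3.1416  0.     -0.1249] tool shift [-0.0188  0.0503  0.0274] [-0.      0.      0.0051]
```

View pics/w1b.png

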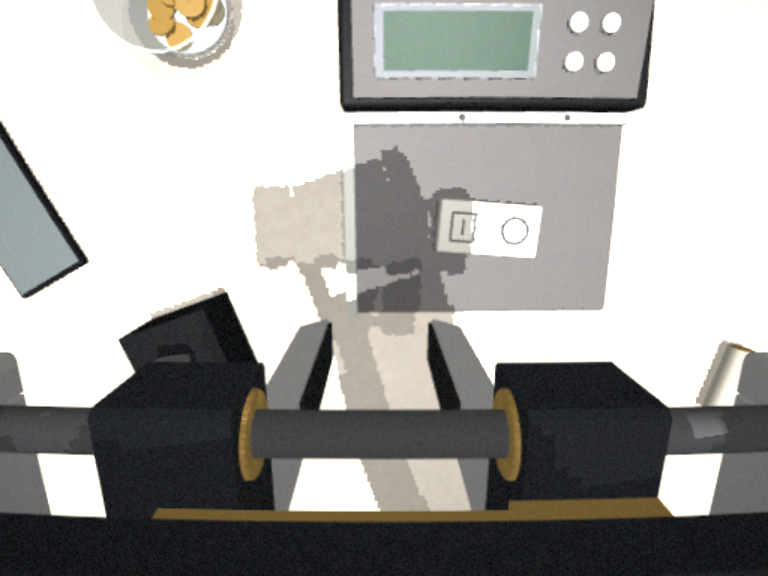

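The wrist view (1.5x) shows the far stop along y≈120 and the left stop along x≈350. The stage's front right corner is at (604,310). The bar's corners are at (440,198), (543,205), (537,258) and (436,250), and the round stamp is at (515,231). The stand is at about (190,340), partly hidden by the finger.

```bash
cat >> h.py <<'E'
def edge(c,a,b,w=5,n=40,sign=0):
    "refine an image edge near a-b: strongest gradient on each normal, robust line; returns two points on it"
    g=cv2.GaussianBlur(cv2.cvtColor(c["pixels"],cv2.COLOR_BGR2GRAY),(3,3),0).astype(np.float32)
    a,b=np.array(a,float),np.array(b,float); t=(b-a)/np.linalg.norm(b-a); m=np.array([-t[1],t[0]]); s=np.arange(-w,w+.01,.25)
    P=(a+(b-a)*np.linspace(.05,.95,n)[:,None])[:,None]+s[None,:,None]*m
    v=cv2.remap(g,P[...,0].astype(np.float32),P[...,1].astype(np.float32),cv2.INTER_LINEAR)
    d=np.gradient(v,axis=1); d=np.abs(d) if sign==0 else d*sign
    q=P[np.arange(n),d.argmax(1)]
    l=cv2.fitLine(q.astype(np.float32),cv2.DIST_HUBER,0,.3,.01).ravel()
    o=l[2:]; u=l[:2]; r=np.median(np.abs((q-o)@[-u[1],u[0]]))
    return np.array([o+u*((a-o)@u),o+u*((b-o)@u)]),r
E
python3 - <<'E'
from h import *
c=load("w1"); k=1/1.5
def L(n,a,b,z,w=4):
    p,r=edge(c,np.array(a)*k,np.array(b)*k,w); P=plane(c,p,z)[:,:2]; d=P[1]-P[0]
    print(n,p.round(1).tolist(),"res",round(r,2),P.round(4).tolist(),"dir",round(float(np.degrees(np.arctan2(d[1],d[0]))),2)); return P
R_=L("right",(619,140),(605,300),.018)
F=L("front",(465,311),(600,310),.018)
L("far",(400,125),(610,125),.018,3)
L("barR",(542,209),(538,254),.032,3)
L("barNear",(475,254),(530,257),.032,3)
L("barFar",(475,201),(538,204),.032,3)
L("barL",(440,203),(436,246),.032,3)
print("stamp",plane(c,[np.array((515,231))*k],.032))
E
```

```text
right [[413.5, 93.4], [402.8, 199.9]] res 0.17 [[0.5993, -0.0549], [0.4696, -0.0396]] dir 173.28
front [[310.0, 207.3], [400.0, 206.0]] res 0.17 [[0.4749, 0.0796], [0.4619, -0.0358]] dir -96.42
far [[266.7, 81.3], [406.7, 81.3]] res 0.0 [[0.6328, 0.1167], [0.614, -0.0469]] dir -96.57
barR [[360.9, 139.3], [356.6, 169.0]] res 0.17 [[0.5542, 0.0157], [0.5197, 0.0226]] dir 168.72
barNear [[316.7, 169.0], [353.3, 171.5]] res 0.28 [[0.5256, 0.07], [0.5172, 0.0267]] dir -100.99
barFar [[316.7, 134.0], [358.6, 136.9]] res 0.28 [[0.5664, 0.0668], [0.5573, 0.0184]] dir -100.67
barL [[293.6, 135.4], [290.9, 164.0]] res 0.23 [[0.5681, 0.0935], [0.5353, 0.0999]] dir 168.94
stamp [[0.53951145 0.03737887 0.032     ]]
```

Scaled: 0.044 m is 0.44, -0.007 m is -0.07, -0.0105 rad is -0.105.

```bash
python3 shift.py '[[[-0.07,0.44,0],[0,0,-0.105]],[[-0.07,0.44,0],[0,0,0]],[[0,0,0],[0,0,0]],[[0,0,0],[0,0,0]]]' 0.04
python3 - <<'E'
from h import *
c=shot("wrist","w2"); w=load("w1")
g=cv2.cvtColor(c["pixels"],cv2.COLOR_BGR2GRAY)
# bar corners/stage corner in both views: predict then refine with corner search
P=plane(w,[(402.6,206),(360.9,137.2)],.025)
def cross(c,e1,e2):
    (a,b),_=edge(c,*e1,w=4);(p,q),_=edge(c,*e2,w=4)
    return a+(b-a)*np.linalg.solve(np.c_[b-a,p-q],p-a)[0]
def pr(X,Y): # world-guess edges at z projected
    return [tuple(proj(c,X)[0]),tuple(proj(c,Y)[0])]
br=[(.5542,.0157),(.5197,.0226)];bn=[(.5256,.07),(.5180,.0300)];bf=[(.5664,.0668),(.5573,.0184)]
e=lambda s,z:pr([*s[0],z],[*s[1],z])
w1=lambda a,b:(a,b)
c1a=cross(w,((360.9,139.3),(356.6,169)),((316.7,169),(351,171.3))); c2a=cross(c,e(br,.032),e(bn,.032))
c1b=cross(w,((360.9,139.3),(356.6,169)),((316.7,134),(358.6,136.9))); c2b=cross(c,e(br,.032),e(bf,.032))
print(c1a,c2a,tri(w,c1a,c,c2a)); print(c1b,c2b,tri(w,c1b,c,c2b))
R_=[(.5993,-.0549),(.4696,-.0396)];F=[(.4749,.0796),(.4619,-.0358)]
c1=cross(w,((413.5,93.4),(402.8,199.9)),((310,207.3),(400,206))); c2=cross(c,e(R_,.018),e(F,.018))
print("stage",c1,c2,tri(w,c1,c,c2))
n=np.array([.9935,-.1141,0]);m=np.array([.1141,.9935,0])
delta([*(.49*n+.119*m)[:2],.044],-.1145)
E
```

```text
time_s: 2.9
ee_pos: [0.5004, 0.0616, 0.2277]
eef_rot: [-3.141, -0.001, -0.118]
force: [-0.4, -0.3, 0.2]
grip_width: 0.0404
grip_force: 0.0
[356.16221746 171.64071665] [286.51541464 160.71704208] (array([0.51265921, 0.01689729, 0.01258948]), np.float64(0.0003668039935677408))
[361.30308166 137.09163945] [285.22880966 125.07304681] (array([0.5570197 , 0.01674688, 0.03634417]), np.float64(0.0001468959955389922))
stage [402.17178443 205.90987048] [334.88594211 197.16246323] (array([ 0.46016081, -0.04001766,  0.01505085]), np.float64(0.0010402922235385776))
t 2.95 ee [0.5005 0.0623 0.2276] [-3.1413e+00 -4.0000e-04 -1.1680e-01] tool shift [-0.0002  0.      0.1836] [-0.0003 -0.0004 -0.0023]
```

```bash
python3 shift.py '[[[0,0,0.45],[0,0,0]],[[0,0,0.45],[0,0,0]],[[0,0,0.45],[0,0,0]],[[0,0,0.35],[0,0,0]],[[0,0,0.13],[0,0,0]],[[0,0,0],[0,0,0]]]'
python3 shift.py '[[[0.1,0,0],[0,0,0]],[[0.1,0,0],[0,0,0]],[[0.1,0,0],[0,0,0]],[[0.1,0,0],[0,0,0]],[[0.1,0,0],[0,0,0]],[[0.07,0,0],[0,0,0]],[[0.05,0,0],[0,0,0]],[[0.05,0,0],[0,0,0]],[[0.03,0,0],[0,0,0]],[[0,0,0],[0,0,0]]]'
python3 - <<'E'
from h import *
o=ctrl.get_obs();n=np.array([.9935,-.1141,0]);print("n",o["ee_pos"]@n,"fn",o["force"]@n)
E
```

```text
time_s: 3.55
ee_pos: [0.4999, 0.0627, 0.0434]
eef_rot: [3.141, 0.003, -0.116]
force: [0.9, 0.0, 0.3]
grip_width: 0.04
grip_force: 0.0
time_s: 4.55
ee_pos: [0.5708, 0.0537, 0.0459]
eef_rot: [-3.141, -0.001, -0.118]
force: [-5.4, 1.0, 3.7]
grip_width: 0.0402
grip_force: 2.8
n 0.5609874967896914 fn -5.487210504611676
```

```bash
for i in 1 2; do python3 shift.py '[[[0.01,0,0],[0,0,0]],[[0.01,0,0],[0,0,0]],[[0,0,0],[0,0,0]]]' | grep -E 'ee_pos|force'; done; python3 shift.py '[[[0.01,0,0],[0,0,0]],[[0,0,0],[0,0,0]]]' | grep -E 'ee_pos|rot|force'
```

```text
ee_pos: [0.5711, 0.0537, 0.0459]
force: [-19.0, 0.9, 14.4]
grip_force: 9.7
ee_pos: [0.5714, 0.0537, 0.0459]
force: [-33.5, 2.9, 24.6]
grip_force: 17.0
ee_pos: [0.5715, 0.0537, 0.0459]
eef_rot: [3.141, 0.01, -0.117]
force: [-40.3, 3.5, 30.4]
grip_force: 20.6
```

```bash
python3 shift.py '[[[-0.1,0,0],[0,0,0]],[[-0.15,0,0],[0,0,0]],[[0,0,-0.4],[0,0,0]],[[0,0.2,-0.4],[0,0,0]],[[0,0.3,-0.4],[0,0,0]],[[0,0.24,0],[0,0,0]],[[0,0,0],[0,0,0]],[[0,0,0],[0,0,0]]]' 0
python3 - <<'E'
from h import *
c=shot("wrist","w3"); cv2.imwrite("pics/w3b.png",cv2.convertScaleAbs(cv2.resize(c["pixels"],(768,576)),alpha=1.2))
n=np.array([.9935,-.1141,0]);m=np.array([.1141,.9935,0]);o=ctrl.get_obs();print(o["ee_pos"]@n,o["ee_pos"]@m,o["ee_pos"])
print((proj(c,[n*.615+m*.226+[0,0,.018],n*.594+m*.079+[0,0,.032]])*1.5).round())
E
```

```text
time_s: 6.15
ee_pos: [0.5418, -0.0176, 0.1652]
eef_rot: [-3.141, -0.001, -0.119]
force: [-0.2, 1.0, -0.6]
grip_width: 0.0002
grip_force: 0.0
0.5400605353255203 0.04487550859760367 [ 0.54163736 -0.01703605  0.16471931]
[[105. 172.]
 [323. 202.]]
```

View pics/w3b.png

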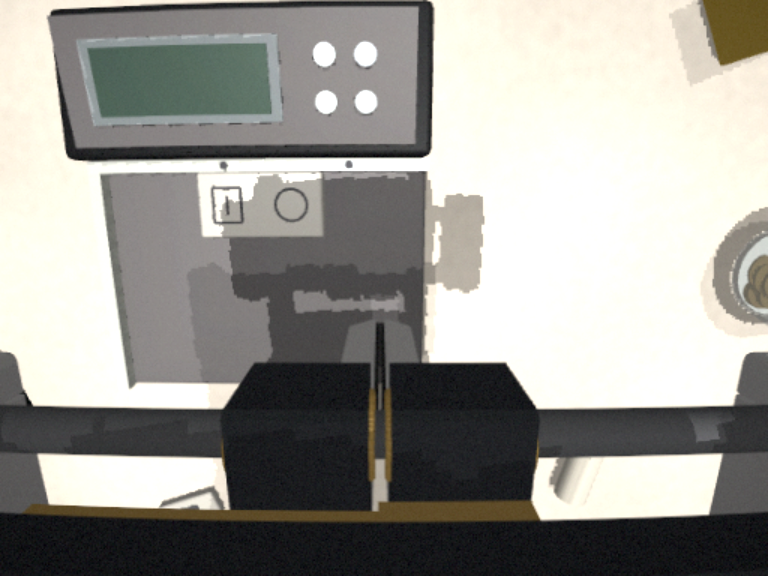

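The bar now lies flush along the far stop, at (200–323, 172–237). Its right end sits where predicted (323), with a gap left to the left stop at x≈110.

```bash
python3 shift.py '[[[0.24,0,0],[0,0,0]],[[0.24,0,0.3],[0,0,0]],[[0,0,0.4],[0,0,0]],[[0,0,0.35],[0,0,0]],[[0,0,0.15],[0,0,0]],[[0,0,0],[0,0,0]]]'
python3 shift.py '[[[0,-0.1,0],[0,0,0]],[[0,-0.1,0],[0,0,0]],[[0,-0.1,0],[0,0,0]],[[0,-0.1,0],[0,0,0]],[[0,-0.1,0],[0,0,0]],[[0,-0.1,0],[0,0,0]],[[0,-0.1,0],[0,0,0]],[[0,-0.06,0],[0,0,0]],[[0,-0.04,0],[0,0,0]],[[0,0,0],[0,0,0]]]'
python3 - <<'E'
from h import *
n=np.array([.9935,-.1141,0]);m=np.array([.1141,.9935,0]);o=ctrl.get_obs();print(o["ee_pos"]@n,o["ee_pos"]@m,o["force"]@n,o["force"]@m)
E
```

```text
time_s: 6.8
ee_pos: [0.5886, -0.0222, 0.043]
eef_rot: [-3.142, 0.002, -0.117]
force: [0.4, -0.9, -0.0]
grip_width: 0.0001
grip_force: 0.0
time_s: 7.8
ee_pos: [0.5988, 0.0573, 0.0455]
eef_rot: [3.141, -0.002, -0.117]
force: [-0.4, -1.4, 3.7]
grip_width: 0.0006
grip_force: 2.1
0.5883578111521316 0.12522137445556736 -0.22131749291223773 -1.4304786697223715
```

```bash
for i in 1 2 3 4; do python3 shift.py '[[[0,-0.02,0],[0,0,0]],[[0,-0.01,0],[0,0,0]],[[0,0,0],[0,0,0]]]' | grep -E 'ee_pos|force:'; done
```

```text
ee_pos: [0.5991, 0.0593, 0.0454]
force: [-1.3, -7.0, 6.7]
grip_force: 4.6
ee_pos: [0.5995, 0.0622, 0.0454]
force: [-1.7, -7.3, 7.0]
grip_force: 4.7
ee_pos: [0.5998, 0.0651, 0.0454]
force: [-0.5, -6.7, 6.5]
grip_force: 4.7
ee_pos: [0.6001, 0.0671, 0.0454]
force: [-2.5, -14.4, 6.4]
grip_force: 7.7
```

```bash
python3 shift.py '[[[0,-0.01,0],[0,0,0]],[[0,0,0],[0,0,0]]]' | grep -E 'ee_pos|force:'
python3 shift.py '[[[0,0.05,0],[0,0,0]],[[0,0.15,0],[0,0,0]],[[0,0.1,-0.4],[0,0,0]],[[-0.3,0,-0.5],[0,0,0]],[[-0.3,0,-0.5],[0,0,0]],[[-0.3,-0.2,-0.4],[0,0,0]],[[0,-0.3,0],[0,0,0]],[[0,0,0],[0,0,0]],[[0,0,0],[0,0,0]]]'
python3 - <<'E'
from h import *
c=shot("wrist","w4"); cv2.imwrite("pics/w4b.png",cv2.convertScaleAbs(cv2.resize(c["pixels"],(768,576)),alpha=1.2))
n=np.array([.9935,-.1141,0]);m=np.array([.1141,.9935,0]);o=ctrl.get_obs();print(o["ee_pos"]@n,o["ee_pos"]@m,o["ee_pos"])
print((proj(c,[n*.615+m*.226+[0,0,.018],n*.594+m*.146+[0,0,.032],n*.594+m*.166+[0,0,.032]])*1.5).round())
E
```

```text
ee_pos: [0.6001, 0.0673, 0.0454]
force: [-3.1, -20.3, 8.2]
grip_force: 10.1
time_s: 10.1
ee_pos: [0.523, 0.097, 0.207]
eef_rot: [-3.142, 0.0, -0.117]
force: [0.2, 0.0, 0.1]
grip_width: 0.0001
grip_force: 0.0
0.5086609554036847 0.15562803483875856 [0.52307988 0.09657234 0.20669316]
[[282. 125.]
 [392. 153.]
 [363. 153.]]
```

View pics/w4b.png

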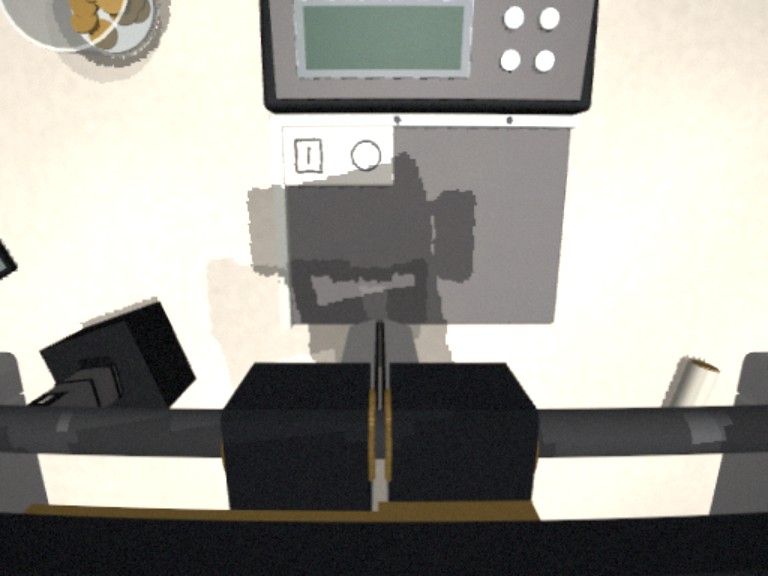

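The bar is now flush in the corner, at (284–393, 127–187), with the round stamp at (366,155). The stand is at (120,360), partly behind the hand, so I'll reposition to see the probe from two places.

Scaled: -0.03 m is -0.3, -0.024 m is -0.24.

```bash
python3 shift.py '[[[-0.3,-0.24,-0.04],[0,0,0]],[[-0.3,-0.24,-0.04],[0,0,0]],[[-0.3,-0.24,-0.04],[0,0,0]],[[-0.3,-0.24,-0.04],[0,0,0]],[[-0.3,-0.24,-0.04],[0,0,0]],[[-0.3,-0.14,-0.04],[0,0,0]],[[0,0,0],[0,0,0]],[[0,0,0],[0,0,0]]]' 0.06 | head -2
python3 -c "
from h import *
shot('wrist','w5')"
python3 shift.py '[[[0,-0.4,0],[0,0,0]],[[0,-0.4,0],[0,0,0]],[[0,0,0],[0,0,0]],[[0,0,0],[0,0,0]]]' | head -2
python3 -c "
from h import *
shot('wrist','w6')
a=np.hstack([load(k)['pixels'][:280,60:460] for k in('w5','w6')]);cv2.imwrite('pics/p56.png',cv2.convertScaleAbs(a,alpha=2.0))"
```

```text
time_s: 10.95
ee_pos: [0.3605, 0.2509, 0.231]
time_s: 11.4
ee_pos: [0.3703, 0.3301, 0.2303]
```

View pics/p56.png

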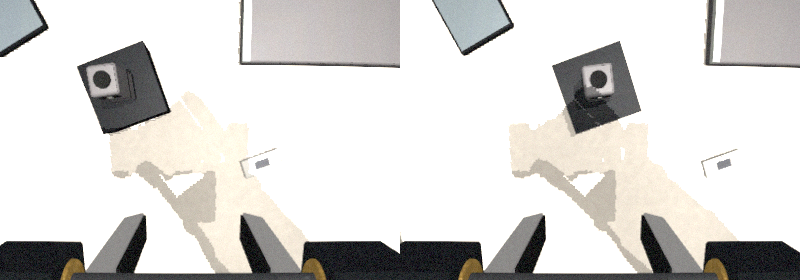

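Both views show the probe's light square top over the dark stand: at (102,80) in the left crop (image 162,80) and (597,80) in the right crop (image 257,80). It is almost square to the picture axes.

```bash
python3 - <<'E'
from h import *
res=[]
for f,s in(("w5",(162,80)),("w6",(257,80))):
    c=load(f); g=cv2.cvtColor(c["pixels"],cv2.COLOR_BGR2GRAY)
    roi=np.zeros_like(g); cv2.rectangle(roi,(s[0]-28,s[1]-24),(s[0]+28,s[1]+28),255,-1)
    p=g[s[1]-18:s[1]+24,s[0]-18:s[0]+20]; t,_=cv2.threshold(p,0,255,cv2.THRESH_OTSU)
    b=((g>t)&(roi>0)).astype(np.uint8); n,l,st,ce=cv2.connectedComponentsWithStats(b)
    k=l[s[1]-11 if l[s[1]-11,s[0]] else s[1]-12,s[0]]; cn=cv2.findContours((l==k).astype(np.uint8),cv2.RETR_EXTERNAL,cv2.CHAIN_APPROX_NONE)[0][0]
    r=cv2.minAreaRect(cv2.convexHull(cn)); 
    # dark switch on top: centroid
    d=((g<t*.7)).astype(np.uint8)&cv2.fillPoly(np.zeros_like(g),[cv2.convexHull(cn)],1); M=cv2.moments(d,True)
    print(f,"thr",t,"rect",np.round(r[0],1),np.round(r[1],1),round(r[2],1),"area",st[k][4],"dot",M["m10"]/M["m00"],M["m01"]/M["m00"],M["m00"]); res.append((c,r))
X,gap=tri(res[0][0],res[0][1][0],res[1][0],res[1][1][0]); print("top centre",X.round(4),"gap",round(gap,4))
for c,r in res:
    q=cv2.boxPoints(r); P=plane(c,q,.127); d=np.diff(np.vstack([P,P[:1]]),axis=0); print(plane(c,[r[0]],.127).round(4),np.linalg.norm(d,axis=1).round(4),np.degrees(np.arctan2(d[:,1],d[:,0])).round(1)%90)
E
```

```text
w5 thr 67.0 rect [162.5  79.5] [30.8 29.3] 81.3 area 622 dot 161.29113924050634 79.0675105485232 237.0
w6 thr 65.0 rect [258.1  79.3] [30.8 29.6] 81.9 area 552 dot 258.1479820627803 78.96412556053812 223.0
top centre [0.4687 0.3128 0.1255] gap 0.0001
[[0.4685 0.3124 0.127 ]] [0.0244 0.0243 0.0248 0.0244] [ 0.8 89.8  1.1 88.7]
[[0.4686 0.3128 0.127 ]] [0.0241 0.0243 0.0245 0.0244] [1.  2.4 1.1 1.4]
```

Scaled: 0.03 m is 0.3, 0.04 m is 0.4, -0.134 rad is -1.34.

```bash
python3 shift.py '[[[0,0,0],[0,0,-1.34]],[[0.3,0.06,0],[0,0,0]],[[0.4,0.06,0],[0,0,0]],[[0.28,0.06,0],[0,0,0]],[[0,0,0],[0,0,0]],[[0,0,0],[0,0,0]]]' 0.06|head -3
python3 -c "
from h import *
delta([.4687,.3127,.096],.017)"
```

```text
time_s: 12.05
ee_pos: [0.4682, 0.313, 0.231]
eef_rot: [3.141, 0.001, 0.014]
t 12.05 ee [0.4682 0.313  0.231 ] [3.1412e+00 7.0000e-04 1.4100e-02] tool shift [0.0006 0.0002 0.135 ] [ 0.0004  0.0007 -0.0029]
```

```bash
python3 shift.py '[[[0.005,0,0.4],[0,0,-0.03]],[[0,0,0.4],[0,0,0]],[[0,0,0.35],[0,0,0]],[[0,0,0.2],[0,0,0]],[[0,0,0],[0,0,0]]]' 0.06|head -4
python3 shift.py '[[[0,0,0],[0,0,0]],[[0,0,0],[0,0,0]],[[0,0,0],[0,0,0]],[[0,0,0],[0,0,0]],[[0,0,0],[0,0,0]],[[0,0,0],[0,0,0]],[[0,0,0],[0,0,0]],[[0,0,0],[0,0,0]]]' 0 25
```

```text
time_s: 12.55
ee_pos: [0.4666, 0.3135, 0.0942]
eef_rot: [3.139, 0.004, 0.019]
force: [-0.6, 0.3, 0.2]
time_s: 13.35
ee_pos: [0.4686, 0.3144, 0.0969]
eef_rot: [-3.141, -0.001, 0.019]
force: [-0.9, -1.9, 5.8]
grip_width: 0.0256
grip_force: 25.0
```

```bash
python3 shift.py '[[[0,0,-0.05],[0,0,0]],[[0,0,-0.1],[0,0,0]],[[0,0,-0.15],[0,0,0]],[[0,0,-0.2],[0,0,0]],[[0,0,-0.2],[0,0,0]],[[0,0,-0.2],[0,0,0]],[[0,0,-0.1],[0,0,0]],[[0,0,0],[0,0,0]],[[0,0,0],[0,0,0]]]'
python3 - <<'E'
from h import *
c=shot("wrist","w7"); 
cv2.imwrite("pics/w7b.png",cv2.convertScaleAbs(cv2.resize(c["pixels"],(768,576)),alpha=1.3))
w=load("w4"); X=plane(w,[(366/1.5,155/1.5)],.032); print("stamp w4",X)
b,_=edge(w,(290/1.5,187/1.5),(390/1.5,186/1.5),3);r,_=edge(w,(393/1.5,133/1.5),(393/1.5,182/1.5),3)
for e in(b,r):
    P=plane(w,e,.032); d=P[1]-P[0]; print(P.round(4)[:,:2].tolist(),np.degrees(np.arctan2(d[1],d[0])).round(2))
g=cv2.resize(cv2.cvtColor(w["pixels"],cv2.COLOR_BGR2GRAY)[90:118,232:257],None,fx=8,fy=8,interpolation=cv2.INTER_CUBIC)
h=cv2.HoughCircles(cv2.GaussianBlur(g,(5,5),0),cv2.HOUGH_GRADIENT,1,200,param1=60,param2=15,minRadius=50,maxRadius=100)
print(h); q=h[0,0,:2]/8+[231.5,89.5]; print("hough",q,plane(w,[q],.032))
E
```

```text
time_s: 14.25
ee_pos: [0.4682, 0.3142, 0.1957]
eef_rot: [3.141, 0.001, 0.019]
force: [-0.8, 0.6, -2.3]
grip_width: 0.026
grip_force: 25.0
stamp w4 [[0.60763667 0.09546301 0.032     ]]
[[0.5943, 0.1523], [0.586, 0.0808]] -96.64
[[0.6204, 0.0752], [0.5867, 0.0786]] 174.24
[[[ 95.5 110.5  82.2]]]
hough [243.4375 103.3125] [[0.60772829 0.09605543 0.032     ]]
```

View pics/w7b.png

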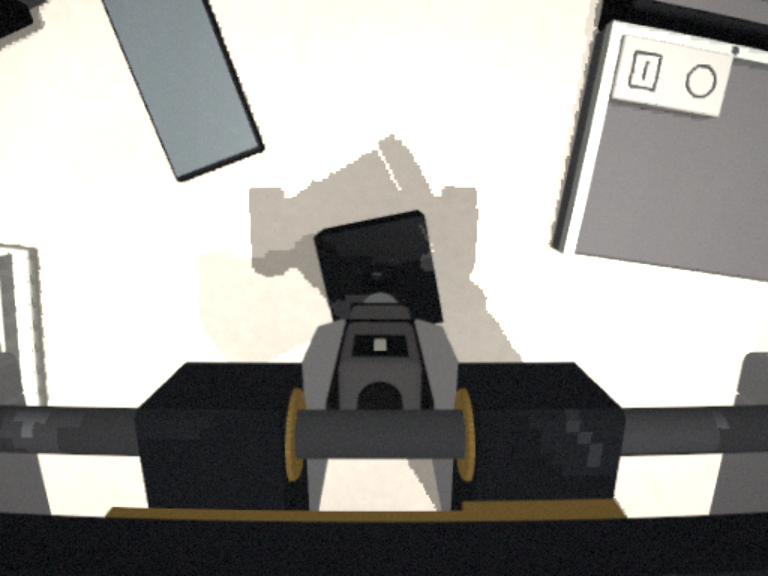

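The probe is held clear above the stand, with its barrel end at (380,295). The bar is still flush, and the round stamp is at (701,81).

```bash
python3 shift.py '[[[0.17,0.275,0],[0,0,0]],[[0.17,0.275,0],[0,0,0]],[[0.17,0.275,0],[0,0,0]],[[0.17,0.275,0],[0,0,0]],[[0.17,0.275,0],[0,0,0]],[[0.17,0.275,0],[0,0,0]],[[0.17,0.275,0],[0,0,0]],[[0.17,0.275,0],[0,0,0]],[[0,0,0],[0,0,0]],[[0,0,0],[0,0,0]]]'
python3 shift.py '[[[0,0,0.3],[0,0,0]],[[0,0,0.25],[0,0,0]],[[0,0,0.15],[0,0,0]],[[0,0,0],[0,0,0]],[[0,0,0],[0,0,0]]]'
python3 - <<'E'
from h import *
w=load("w4");v=load("w7"); print(tri(w,(243.7,103.3),v,(701/1.5,81/1.5)),plane(v,[(701/1.5,81/1.5)],.032))
o=ctrl.get_obs(); print(o["ee_pos"],o["eef_rot"],o["force"])
c=shot("scene","s8");t=shot("wrist","w8")
e=o["ee_pos"];P=[e-[0,0,.083],[.608,.0962,.032],e-[0,0,.041],e+[0,0,.031]]
q=proj(c,P); print(q.round(1))
x,y=q[0].astype(int); a=cv2.resize(c["pixels"][y-60:y+40,x-55:x+55],None,fx=5,fy=5,interpolation=cv2.INTER_CUBIC); print("crop origin",x-55,y-60)
cv2.imwrite("pics/s8b.png",cv2.convertScaleAbs(a,alpha=1.2))
E
```

```text
time_s: 15.3
ee_pos: [0.6084, 0.0967, 0.1951]
eef_rot: [-3.142, 0.002, 0.018]
force: [-1.0, -0.4, -1.7]
grip_width: 0.0258
grip_force: 25.0
time_s: 15.8
ee_pos: [0.6088, 0.0975, 0.1272]
eef_rot: [-3.142, -0.001, 0.02]
force: [0.3, 0.2, -0.2]
grip_width: 0.0259
grip_force: 25.0
(array([0.60753819, 0.09573314, 0.03218644]), np.float64(0.00032849928570402153)) [[0.60741871 0.09557382 0.032     ]]
[0.60883586 0.09750495 0.12715526] [-3.14150092e+00 -7.18476664e-04  1.98760381e-02] [ 0.25601682  0.18965065 -0.18877653]
[[265.5 230.2]
 [265.2 233.3]
 [265.5 218.1]
 [265.7 195.8]]
crop origin 210 170
```

View pics/s8b.png

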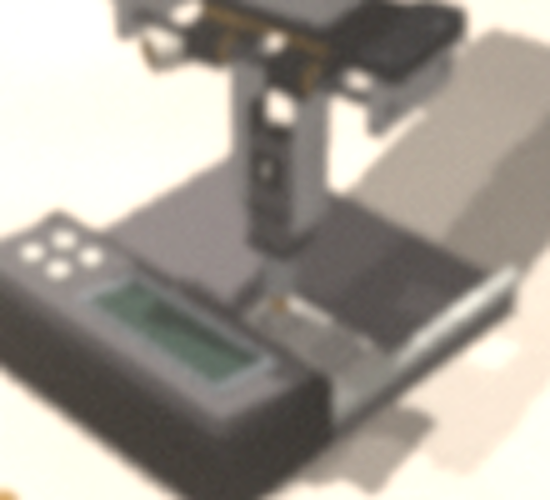

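The scene crop shows the brass nose tip at (277,303), which is image (265.4,230.6). The hand pose predicted (265.5,230.2), so the probe hangs straight just above the round stamp.

```bash
python3 shift.py '[[[-0.01,0.012,0.03],[0,0,0]],[[0,0,0.03],[0,0,0]],[[0,0,0.02],[0,0,0]],[[0,0,0],[0,0,0]],[[0,0,0],[0,0,0]]]' | sed -n 2,4p
for i in 1 2 3 4; do python3 shift.py '[[[0,0,0.01],[0,0,0]],[[0,0,0.01],[0,0,0]],[[0,0,0],[0,0,0]],[[0,0,0],[0,0,0]],[[0,0,0],[0,0,0]]]' | sed -n 2,4p; done
```

```text
ee_pos: [0.6077, 0.0958, 0.1183]
eef_rot: [3.142, 0.0, 0.019]
force: [-0.3, 0.2, -0.5]
ee_pos: [0.6077, 0.0958, 0.1164]
eef_rot: [-3.142, -0.0, 0.019]
force: [-0.2, -0.3, -1.2]
ee_pos: [0.6077, 0.0958, 0.1145]
eef_rot: [-3.142, -0.0, 0.019]
force: [0.1, -0.1, 1.3]
ee_pos: [0.6077, 0.0958, 0.1124]
eef_rot: [-3.142, -0.0, 0.019]
force: [0.7, 0.4, 1.7]
ee_pos: [0.6077, 0.0958, 0.1104]
eef_rot: [-3.142, -0.0, 0.019]
force: [0.6, 0.8, 2.7]
```

```bash
python3 shift.py '[[[0,0,0],[0,0,0]],[[0,0,0],[0,0,0]],[[0,0,0],[0,0,0]],[[0,0,0],[0,0,0]],[[0,0,0],[0,0,0]]]' >/dev/null
python3 - <<'E'
from h import *
f=[]
for i in range(8): c=shot("wrist" if i else "scene","w9" if i else "s9"); f.append(ctrl.get_obs()["force"])
print(np.mean(f,0),np.std(f,0)); o=ctrl.get_obs(); print(o["time_s"],o["ee_pos"],o["eef_rot"],o["grip_force"])
s=load("s9")["pixels"]; a=cv2.resize(s[170:255,215:315],None,fx=4,fy=4,interpolation=cv2.INTER_CUBIC)
b=cv2.resize(c["pixels"][60:290,150:370],None,fx=1.7,fy=1.7,interpolation=cv2.INTER_CUBIC)
h=min(a.shape[0],b.shape[0]); cv2.imwrite("pics/s9b.png",cv2.convertScaleAbs(np.hstack([a[:h],b[:h]]),alpha=1.2))
print(proj(load("s9"),[o["ee_pos"]-[0,0,.078]]))
E
```

```text
[1.50733874 0.13203523 2.66911883] [0.57735872 0.27078441 0.42995301]
19.3 [0.60768958 0.09579814 0.11036766] [-3.14157412e+00 -7.16775323e-05  1.93183181e-02] 24.976889491081238
[[265.18482016 233.0762648 ]]
```

View pics/s9b.png

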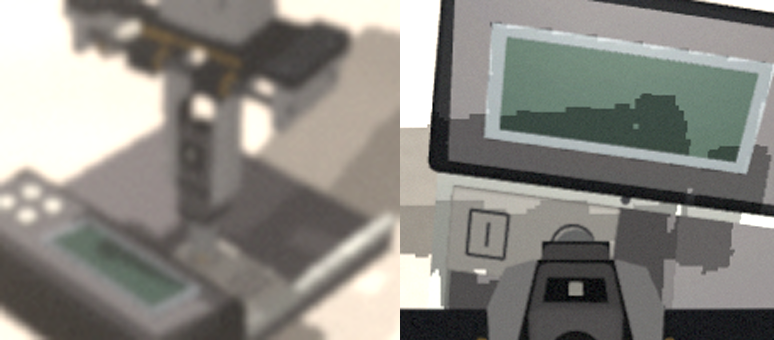

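The probe is upright on the round stamp at (573,235) in the right-hand crop, the bar is still flush against both stops, and the push is about 3.5–4 N. I'm handing in.

```bash
python3 -c "
from station import ctrl
print(ctrl.hand_in())"
```

```text
the job is handed in; nothing more can be done
None
```

I handed the job in at 19.3 s, with the bar flush against both stops and the probe still held upright on the round stamp, nose roughly half-way in (estimated push 3.5–4 N); the hand-in returned no verdict.

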